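Straighten the dipping dishes with a straightedge

ROBOT

A 7-joint arm with a two-finger parallel gripper is mounted at the origin on the work surface. World frame = base frame: x ahead of the robot, y to its left, z up, the work surface at z = 0. Lengths are in m, angles in rad, forces in N, time in s.
With the tool pointing down it reaches from about 0.425 to 0.975 m from the base axis. Payload 16.7 kg.
Tool frame: the origin (TCP) lies midway between the tips of the shut fingers; the grasp point (between the pads) lies manip.hold_point_z behind it (manip.hold_point_z is the distance from the TCP to the grasp point, in m); z points along the fingers, y is the direction in which the jaws open and shut (so a half turn about z gives the same grasp; the last joint's range is limited). The gripper opens to 85 mm and grips with 20 to 120 N. Pads are 22 mm wide; open, the fingers measure 114 mm over their backs; the gripper's body (76 mm by 85 mm) begins 54 mm behind the grasp point. The pads swing forward as they close: fully open they stand 13 mm farther back than shut.
Start: joints at [0.976, 0.426, 0.074, 1.606, -0.034, 1.111, -0.067], TCP at [0.291, -0.609, 0.231] pointing down, gripper open.
Joint ranges: [-2.85, 2.85], [-0.5, 2.14], [-1.23, 1.37], [0.21, 2.46], [-1.02, 4.16], [0.16, 2.05], [-2.73, 2.73]. Speed limits (rad/s): [1.89, 1.89, 2.39, 2.39, 3.01, 3.01, 3.01].

INTERFACE

Orientations are given as a rotation vector (axis times angle).
In Python, from workcell import read_state, cams, ticket, manip gives the robot as it stands.
- The arm moves only by the shell command python3 -m creep 'ROWS' [FORCE]. ROWS is JSON, a list of rows, each a list of 7 numbers: the shift along the tool's x, y, z in m, then the turn, a rotation vector about the tool's x, y, z in rad, then the gripper command: -1 is shut, 1 is fully open, values between are in proportion. A call has 1 to 20 rows; each row is the pose to reach, as a shift and turn from the pose commanded when the call began, along the tool's axes at that moment; what a row does not reach only later rows make up. A row lasts 1/8 s, in which the tool goes at most 62.5 mm and 10.7 degrees, less where a joint would pass 70% of its speed; a pose out of reach is approached as far as the arm can. A call with a gripper value outside its range is refused whole. The fingers move at their own pace and stop on an object; FORCE is the grip in N (left out, the last holds). Time passes only in rows, so rows that repeat a pose let the fingers close. It gives the time, the measured TCP pose, the force and the opening at its end, in the units of the state.
- read_state(): the state, without advancing time (a new reading comes with each control period).
- cams.get_image(name): name is "side" or "top"; returns a dict with "color" (480x640x3 uint8, blue, green, red), "fov_y" (degrees; the focal length in pixels is half the picture's height over the tangent of half this angle, whatever the lens; pixels are square), "cx", "cy" (the principal point, pixels), "k1" (the pictures are not rectified: a ray, as slopes to the right and down, at radius r is drawn at 1 + k1 r^2 times it, then the intrinsics apply), "eye" and "attitude" of the camera in the world. Camera axes: x right, y down, z forward; pixel columns grow to the right and rows downward; lengths in m; the calibration is good to about 2 mm. A picture is of the moment at which its call begins. There is no depth.
- ticket.finish_job(): hands the job in, once; it reports no verdict.
The state is a dict: "t": time; "joint_pos": joint angles; "joint_velocities": joint speeds; "joint_efforts": joint torques, N m; "ee_pos": TCP position; "eef_rot": TCP orientation; "ft_force": force on the tool from outside, world axes, zero at the start; "torque": the same for the moment, N m; "grip_width": opening from 0.0 (shut) to 1.0 (fully open).
Only numpy, scipy, OpenCV 4.12 (cv2) and the standard library are available. Lean on these libraries where they do the work, as an engineer would, in place of code of your own. Each camera call takes 0.05 s, during which the arm holds its last target. There are 200 camera calls.

TASK

Prop the flat wooden straightedge on its sloped rest, let go, and take it again by its upper edge. Then hold it upright on its long edge and, touching the dishes with nothing else, push the four dipping dishes on the chopping board forward into one straight row centred on the board's dark strip. Finally put the straightedge back on its rest so that it lies against the slope with its long edge on the lips, and leave the bowl, garlic press and whisk where they are.

Things in the scene. Friction and masses are not known exactly. Their poses are not given: they have to be found in the camera images.
- straightedge_center (a point): Centre of the straightedge, a plain light wooden bar 300 long (its y), 60 wide (its x) and 15 thick (its z), 190 g give or take a third, with no handle; at the start it lies flat on the counter. The point is the middle of its thickness; axes as named.
- rest_seat (a point): Where the rest's sloped face meets its lips' upper side, midway between the arms, 55 above the counter; z up. The face looks to -x and rises towards +x, 50 degrees from horizontal. Lips stand square to the face and reach 25 out. A seated straightedge lies along y, lower edge on both lips, its centre at x +13.5, y 0, z +28 from this point.
- rest: The rest: fixed wooden easel, 174 wide (its y); axes as rest_seat, origin on the counter, 20 in +x of rest_seat. Two sloped arms, 14 wide, at y -80 and +80, reach 52 up the slope from the lips, so a seated bar overhangs them by 8. Between the arms 146 is free, but for a crossbar 12 high on the counter at x +45.
- board_strip (a point): Middle of the dark inlaid strip, 12 wide, in the top of the thick fixed chopping board (270 along x, 340 along y, top 35 above the counter). The strip runs along y; +x is forward, the way the dishes are to be pushed; the board reaches 60 beyond this point in +x and 210 in -x. z is up and this point lies on the board's top.
- dish0_center (a point): Centre (half-way up) of a round white ceramic dipping dish, 64 across at its upper part, 24 high, about 100 g; one of four alike, standing about 75 apart along the strip's y, in order of rising y from dish0 to dish3, each 35 to 95 short of the strip (on its -x side). Its z is up; yaw has no meaning.
- dish1_center (a point): Centre (half-way up) of a round white ceramic dipping dish, 64 across at its upper part, 24 high, about 100 g; one of four alike, standing about 75 apart along the strip's y, in order of rising y from dish0 to dish3, each 35 to 95 short of the strip (on its -x side). Its z is up; yaw has no meaning.
- dish2_center (a point): Centre (half-way up) of a round white ceramic dipping dish, 64 across at its upper part, 24 high, about 100 g; one of four alike, standing about 75 apart along the strip's y, in order of rising y from dish0 to dish3, each 35 to 95 short of the strip (on its -x side). Its z is up; yaw has no meaning.
- dish3_center (a point): Centre (half-way up) of a round white ceramic dipping dish, 64 across at its upper part, 24 high, about 100 g; one of four alike, standing about 75 apart along the strip's y, in order of rising y from dish0 to dish3, each 35 to 95 short of the strip (on its -x side). Its z is up; yaw has no meaning.
- bowl: Bystander: white ceramic bowl, 100 across, 50 high, beyond the board. Origin under its centre.
- garlic_press: Bystander: steel garlic press lying flat, about 190 long (its y), 60 wide, 32 high. Origin on the counter under its middle.
- whisk: Bystander: whisk lying flat, about 260 long (its y), 60 wide, 20 high. Origin on the counter under its middle.
Not all that is in view belongs to the job. Leave any orange or pink look-alike of the part that bears dish3_center alone. What is shaped like the part that bears dish1_center but yellow is not meant.

How it is judged:
On the way, in this order (a step that is already met when the one before it is completed fails the run):
1. the straightedge is propped on the sloped rest, against its lips, and let go (x of straightedge_center in the frame of rest_seat between 0.0015 and 0.0255 m and z of straightedge_center in the frame of rest_seat between 0.016 and 0.04 m and y of straightedge_center in the frame of rest_seat between -0.06 and 0.06 m and angle between the y axis of straightedge_center and the y axis of rest_seat, either way round below 0.1 rad and angle between the z axis of straightedge_center and the x axis of rest_seat, either way round between 0.55 and 0.85 rad and contact force between the fingers and straightedge below 0.1 N and linear speed of straightedge below 0.02 m/s), for 0.2 s.
2. with the straightedge held upright on edge, the four dishes have been pushed into a straight row on the strip (((x of dish0_center in the frame of board_strip between -0.012 and -0.002 m and x of dish1_center in the frame of board_strip between -0.012 and -0.002 m and x of dish2_center in the frame of board_strip between -0.012 and -0.002 m and x of dish3_center in the frame of board_strip between -0.012 and -0.002 m) or (x of dish0_center in the frame of board_strip between -0.01 and 0 m and x of dish1_center in the frame of board_strip between -0.01 and 0 m and x of dish2_center in the frame of board_strip between -0.01 and 0 m and x of dish3_center in the frame of board_strip between -0.01 and 0 m) or (x of dish0_center in the frame of board_strip between -0.008 and 0.002 m and x of dish1_center in the frame of board_strip between -0.008 and 0.002 m and x of dish2_center in the frame of board_strip between -0.008 and 0.002 m and x of dish3_center in the frame of board_strip between -0.008 and 0.002 m) or (x of dish0_center in the frame of board_strip between -0.006 and 0.004 m and x of dish1_center in the frame of board_strip between -0.006 and 0.004 m and x of dish2_center in the frame of board_strip between -0.006 and 0.004 m and x of dish3_center in the frame of board_strip between -0.006 and 0.004 m) or (x of dish0_center in the frame of board_strip between -0.004 and 0.006 m and x of dish1_center in the frame of board_strip between -0.004 and 0.006 m and x of dish2_center in the frame of board_strip between -0.004 and 0.006 m and x of dish3_center in the frame of board_strip between -0.004 and 0.006 m) or (x of dish0_center in the frame of board_strip between -0.002 and 0.008 m and x of dish1_center in the frame of board_strip between -0.002 and 0.008 m and x of dish2_center in the frame of board_strip between -0.002 and 0.008 m and x of dish3_center in the frame of board_strip between -0.002 and 0.008 m) or (x of dish0_center in the frame of board_strip between 0 and 0.01 m and x of dish1_center in the frame of board_strip between 0 and 0.01 m and x of dish2_center in the frame of board_strip between 0 and 0.01 m and x of dish3_center in the frame of board_strip between 0 and 0.01 m) or (x of dish0_center in the frame of board_strip between 0.002 and 0.012 m and x of dish1_center in the frame of board_strip between 0.002 and 0.012 m and x of dish2_center in the frame of board_strip between 0.002 and 0.012 m and x of dish3_center in the frame of board_strip between 0.002 and 0.012 m)) and y of dish0_center in the frame of board_strip between -0.165 and 0.165 m and z of dish0_center in the frame of board_strip between 0.007 and 0.017 m and angle between each of dish0_center, dish1_center, dish2_center, dish3_center's own z axis and vertical below 0.1 rad and y of dish1_center in the frame of board_strip between -0.165 and 0.165 m and z of dish1_center in the frame of board_strip between 0.007 and 0.017 m and y of dish2_center in the frame of board_strip between -0.165 and 0.165 m and z of dish2_center in the frame of board_strip between 0.007 and 0.017 m and y of dish3_center in the frame of board_strip between -0.165 and 0.165 m and z of dish3_center in the frame of board_strip between 0.007 and 0.017 m and angle between straightedge_center's own z axis and vertical between 1.25 and 1.89 rad and contact force between the fingers and straightedge above 1 N), for 0.1 s.
At the end, for the whole second after the job is handed in: All dishes upright on the board, centres within 12 mm of the strip's centre line and within 8 mm of one another across it; straightedge on the rest's slope, lower edge on both lips (within 12 mm, 60 mm sideways, parallel to 0.1 rad); all released and still (all of step 1 and ((x of dish0_center in the frame of board_strip between -0.012 and -0.002 m and x of dish1_center in the frame of board_strip between -0.012 and -0.002 m and x of dish2_center in the frame of board_strip between -0.012 and -0.002 m and x of dish3_center in the frame of board_strip between -0.012 and -0.002 m) or (x of dish0_center in the frame of board_strip between -0.01 and 0 m and x of dish1_center in the frame of board_strip between -0.01 and 0 m and x of dish2_center in the frame of board_strip between -0.01 and 0 m and x of dish3_center in the frame of board_strip between -0.01 and 0 m) or (x of dish0_center in the frame of board_strip between -0.008 and 0.002 m and x of dish1_center in the frame of board_strip between -0.008 and 0.002 m and x of dish2_center in the frame of board_strip between -0.008 and 0.002 m and x of dish3_center in the frame of board_strip between -0.008 and 0.002 m) or (x of dish0_center in the frame of board_strip between -0.006 and 0.004 m and x of dish1_center in the frame of board_strip between -0.006 and 0.004 m and x of dish2_center in the frame of board_strip between -0.006 and 0.004 m and x of dish3_center in the frame of board_strip between -0.006 and 0.004 m) or (x of dish0_center in the frame of board_strip between -0.004 and 0.006 m and x of dish1_center in the frame of board_strip between -0.004 and 0.006 m and x of dish2_center in the frame of board_strip between -0.004 and 0.006 m and x of dish3_center in the frame of board_strip between -0.004 and 0.006 m) or (x of dish0_center in the frame of board_strip between -0.002 and 0.008 m and x of dish1_center in the frame of board_strip between -0.002 and 0.008 m and x of dish2_center in the frame of board_strip between -0.002 and 0.008 m and x of dish3_center in the frame of board_strip between -0.002 and 0.008 m) or (x of dish0_center in the frame of board_strip between 0 and 0.01 m and x of dish1_center in the frame of board_strip between 0 and 0.01 m and x of dish2_center in the frame of board_strip between 0 and 0.01 m and x of dish3_center in the frame of board_strip between 0 and 0.01 m) or (x of dish0_center in the frame of board_strip between 0.002 and 0.012 m and x of dish1_center in the frame of board_strip between 0.002 and 0.012 m and x of dish2_center in the frame of board_strip between 0.002 and 0.012 m and x of dish3_center in the frame of board_strip between 0.002 and 0.012 m)) and y of dish0_center in the frame of board_strip between -0.165 and 0.165 m and z of dish0_center in the frame of board_strip between 0.007 and 0.017 m and angle between each of dish0_center, dish1_center, dish2_center, dish3_center's own z axis and vertical below 0.1 rad and y of dish1_center in the frame of board_strip between -0.165 and 0.165 m and z of dish1_center in the frame of board_strip between 0.007 and 0.017 m and y of dish2_center in the frame of board_strip between -0.165 and 0.165 m and z of dish2_center in the frame of board_strip between 0.007 and 0.017 m and y of dish3_center in the frame of board_strip between -0.165 and 0.165 m and z of dish3_center in the frame of board_strip between 0.007 and 0.017 m and linear speed of each of dish0, dish1, dish2, dish3 below 0.01 m/s); the robot touches nothing.
It fails at once if a dish is touched by the gripper or arm instead of the straightedge (contact force between any of the fingers, the arm and dish0 above 0.5 N or contact force between any of the fingers, the arm and dish1 above 0.5 N or contact force between any of the fingers, the arm and dish2 above 0.5 N or contact force between any of the fingers, the arm and dish3 above 0.5 N).
It fails at once if a dish is tipped over or off the board (angle between any of dish0_center, dish1_center, dish2_center, dish3_center's own z axis and vertical above 0.5 rad or z of any of dish0_center, dish1_center, dish2_center, dish3_center in the frame of board_strip below -0.005 m).
It fails at once if a bystander is pushed away (distance of any of bowl, garlic_press, whisk from where it was at the start of the episode above 0.03 m).
It also fails if it takes over 69 s, if anything falls off the work surface, if the arm or the gripper's body presses on something with over 40 N, if the wrist force passes 120 N, or if a joint passes its speed limit or range.

## Working session

There is one attempt and no reset: what is moved stays moved. The work goes in short steps, Python scripts to look and compute and a shell command to move; the robot and the scene stay as the last step left them, time stands still between calls to the robot, and variables do not carry over. Pictures are saved under pics/ and viewed, about 8 in all and at most 12, crops included, and the job is handed in when it is done.

```bash
mkdir -p pics; cat > h.py <<'E'
import numpy as np,cv2,json
from scipy.spatial.transform import Rotation as R
from workcell import read_state,cams,ticket,manip
def snap(n,f):
    im=cams.get_image(n); cv2.imwrite('pics/'+f+'.png',im['color'])
    d={k:(v if not hasattr(v,'tolist') else v.tolist()) for k,v in im.items() if k!='color'}
    json.dump(d,open('cal_'+n+'.json','w')); return im
def cal(n):
    c=json.load(open('cal_'+n+'.json')); a=np.array(c['attitude'],float)
    M=a if a.shape==(3,3) else (R.from_rotvec(a) if a.size==3 else R.from_quat(a)).as_matrix()
    return c,M,240/np.tan(np.radians(c['fov_y'])/2),np.array(c['eye'])
def ray(n,u,v):
    c,M,f,e=cal(n); d=np.array([(u-c['cx'])/f,(v-c['cy'])/f]); s=d.copy()
    for _ in range(30): s=d/(1+c['k1']*(s@s))
    return e,M@np.array([*s,1.])
def at(n,u,v,z):
    e,d=ray(n,u,v); return (e+d*(z-e[2])/d[2]).round(4)
def px(n,p):
    c,M,f,e=cal(n); q=M.T@(np.array(p)-e); s=q[:2]/q[2]; s=s*(1+c['k1']*(s@s))
    return (s*f+[c['cx'],c['cy']]).round(1)
E
python3 - <<'E'
from h import *
for n in('top','side'):
    snap(n,n+'0'); print(open('cal_%s.json'%n).read())
print(read_state(),manip.hold_point_z)
E
```

```text
{"fov_y": 47.436783256380664, "cx": 315.60814908631494, "cy": 241.49048345325437, "k1": -0.15127481514343458, "eye": [0.31013572231655506, -0.11515454017760877, 1.2900561249274134], "attitude": [-2.09779921292892, 2.132864526831054, -0.20510436394695414]}
{"fov_y": 49.63154608938475, "cx": 316.41891329497224, "cy": 233.81130773646265, "k1": -0.056936700166113935, "eye": [0.4912283128998755, 0.6322285434419683, 0.8309468767791729], "attitude": [-0.1583884603856444, 2.864014321107301, -1.1728290134261485]}
{'t': 0.1, 'joint_pos': array([ 0.97551147,  0.42667289,  0.07385543,  1.60654755, -0.03408296,
        1.11078143, -0.06708553]), 'joint_velocities': array([ 0.00070585, -0.00249884, -0.00020363, -0.00164898, -0.00037504,
        0.00034539,  0.00045709]), 'joint_efforts': array([ 7.51440413e-03, -9.51540470e+01,  3.77095163e+00, -4.64405358e+01,
        1.95887784e-02,  6.45524764e-03,  1.97593381e-04]), 'ee_pos': array([ 0.29085029, -0.60871876,  0.2306764 ]), 'eef_rot': array([-3.06281158e+00, -6.94192964e-01,  5.46822676e-04]), 'ft_force': array([ 0.37510773,  0.22527852, -0.12159121]), 'torque': array([-0.04392981, -0.01572587, -0.05238955]), 'grip_width': 1.003778502875671} 0.0187
```

View pics/top0.png

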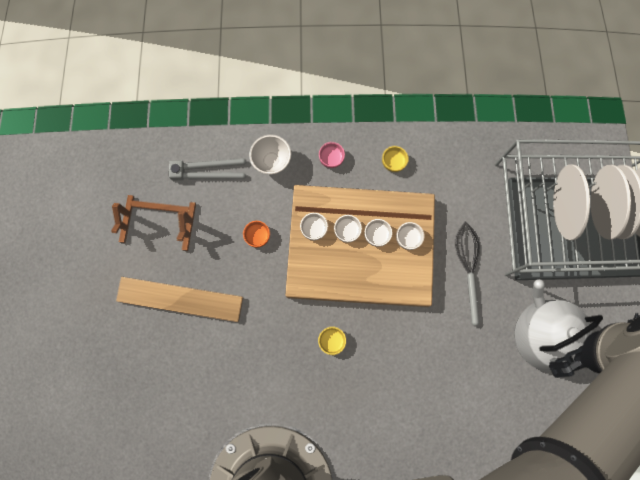

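View pics/side0.png

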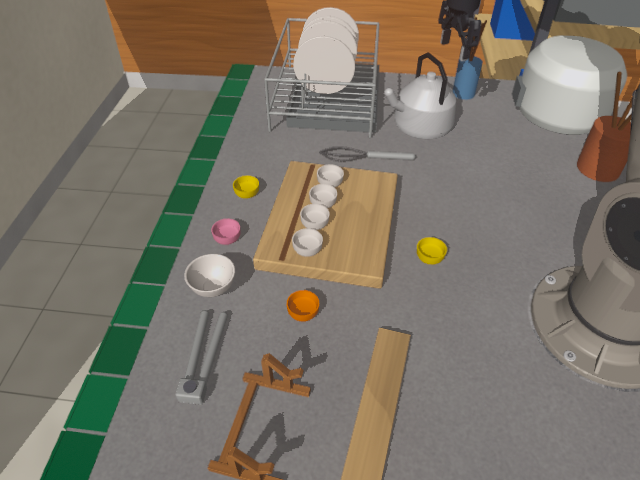

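The top view shows the bar (180,300), the rest (155,220), the board (362,245), and white dishes at (314,226), (348,229), (378,233) and (410,236). The coloured dishes at (257,234), (332,341), (332,155) and (395,158) are decoys. I'll confirm with enlarged crops.

```bash
python3 - <<'E'
import cv2,numpy as np
a=cv2.imread('pics/top0.png')
A=cv2.resize(a[185:335,100:260],None,fx=3.75,fy=3.75,interpolation=cv2.INTER_CUBIC)
cv2.imwrite('pics/c1.png',A)
B=cv2.resize(a[175:315,275:450],None,fx=4,fy=4,interpolation=cv2.INTER_CUBIC)
cv2.imwrite('pics/c2.png',B)
E
```

```text
(no output)
```

View pics/c1.png

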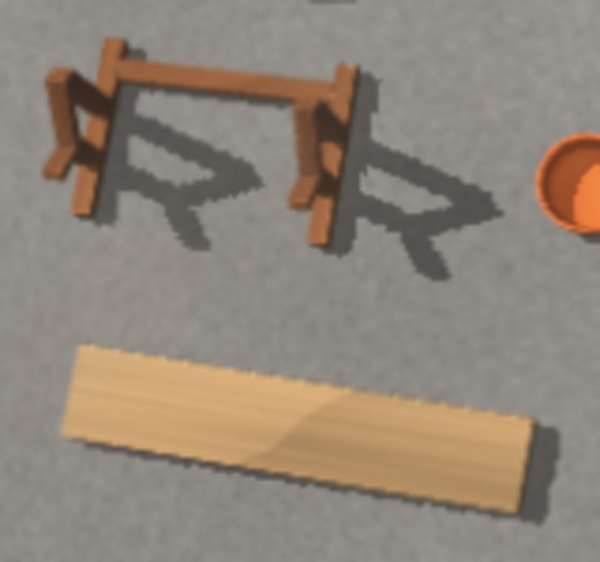

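View pics/c2.png

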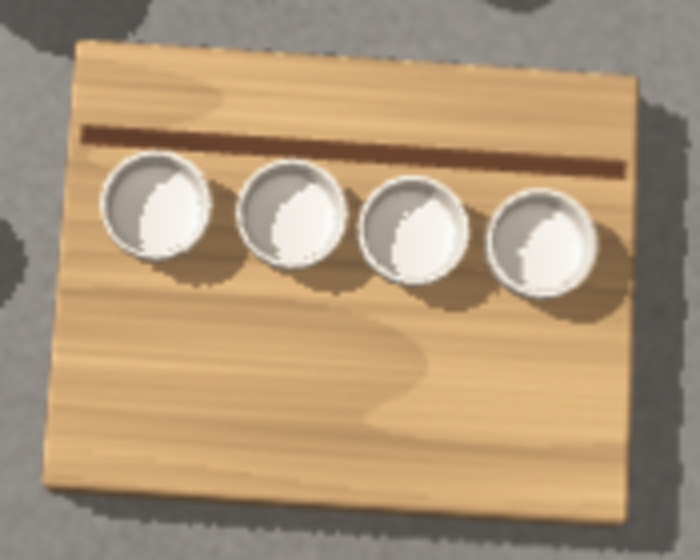

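```bash
python3 - <<'E'
from h import *
m=lambda x,y,s,o:(o[0]+(x+.5)/s-.5,o[1]+(y+.5)/s-.5)
T=lambda x,y,z:at('top',*m(x,y,3.75,(100,185)),z)
B=lambda x,y,z:at('top',*m(x,y,4,(275,175)),z)
print('bar',[T(*p,.015) for p in[(80,346),(533,418),(518,513),(64,435)]])
c=[T(*p,.015) for p in[(80,346),(533,418),(518,513),(64,435)]]
print(np.mean(c,0),[np.linalg.norm(c[i]-c[i-1]) for i in range(4)])
print('armtops',T(60,72,.0948),T(304,105,.0948))
print('lips',T(57,175,.068),T(302,205,.068))
print('feet',[T(*p,.012) for p in[(115,40),(83,213),(347,65),(320,243)]],'bar',T(120,72,.012),T(335,90,.012))
bc=[B(*p,.035) for p in[(77,41),(637,76),(626,520),(43,487)]]
print('board',bc,np.mean(bc,0),[np.linalg.norm(bc[i]-bc[i-1]) for i in range(4)])
print('strip',[B(*p,.035) for p in[(82,127),(82,143),(625,161),(625,179)]])
for p in[(156,205),(292,214),(414,231),(542,243)]:print('dish',B(*p,.059))
print('rim',B(101,205,.059)-B(211,205,.059))
print('deco orange',at('top',257,234,.024),'bowl',at('top',270,155,.05),'press',at('top',172,169,.03),'yellow',at('top',332,341,.024),'whisk',at('top',475,322,.02),at('top',466,228,.02))
E
```

```text
bar [array([0.4869, 0.3579, 0.015 ]), array([0.4381, 0.0638, 0.015 ]), array([0.3789, 0.0729, 0.015 ]), array([0.4298, 0.3659, 0.015 ])]
[0.433425 0.215125 0.015   ] [np.float64(0.05765769679756553), np.float64(0.298121200185428), np.float64(0.05989532536016477), np.float64(0.29738831517058634)]
armtops [0.6468 0.3508 0.0948] [0.6222 0.195  0.0948]
lips [0.5876 0.359  0.068 ] [0.5656 0.201  0.068 ]
feet [array([0.6911, 0.3464, 0.012 ]), array([0.5746, 0.3615, 0.012 ]), array([0.6701, 0.1889, 0.012 ]), array([0.5522, 0.2029, 0.012 ])] bar [0.669  0.3417 0.012 ] [0.6534 0.1963 0.012 ]
board [array([ 0.7011, -0.0616,  0.035 ]), array([ 0.6741, -0.3975,  0.035 ]), array([ 0.4086, -0.3756,  0.035 ]), array([ 0.434 , -0.0399,  0.035 ])] [ 0.55445 -0.21865  0.035  ] [np.float64(0.2679800365698907), np.float64(0.336983397217133), np.float64(0.26640168918383383), np.float64(0.33665954612932036)]
strip [array([ 0.6476, -0.0642,  0.035 ]), array([ 0.6378, -0.0641,  0.035 ]), array([ 0.6216, -0.3869,  0.035 ]), array([ 0.6106, -0.3862,  0.035 ])]
dish [ 0.5938 -0.1076  0.059 ]
dish [ 0.5871 -0.186   0.059 ]
dish [ 0.5759 -0.2563  0.059 ]
dish [ 0.5676 -0.3303  0.059 ]
rim [0.0011 0.0636 0.    ]
deco orange [0.5845 0.0275 0.024 ] bowl [ 0.7727 -0.0053  0.05  ] press [0.7502 0.2381 0.03  ] yellow [ 0.3307 -0.1453  0.024 ] whisk [ 0.3664 -0.4809  0.02  ] [ 0.5916 -0.474   0.02  ]
```

Sizes agree with the descriptions (bar 0.298×0.059, board 0.337×0.267, dish 0.064). I'll check the rest pose in the side view by projection, and work out the first move.

```bash
cat >> h.py <<'E'
def frame(yaw,tilt):  # tool z down, y along +x(yaw), then tilt about tool x (+ = points back)
    x=np.array([-np.sin(yaw),np.cos(yaw),0]);y=np.array([np.cos(yaw),np.sin(yaw),0]);z=np.cross(x,y)
    return R.from_matrix(np.c_[x,y,z])*R.from_rotvec([np.radians(tilt),0,0])
def rel(p,yaw,tilt,base=None):
    if base is None:
        s=read_state(); base=(s['ee_pos'],R.from_rotvec(s['eef_rot']))
    q=frame(yaw,tilt); 
    print('row',np.r_[base[1].inv().apply(np.array(p)-base[0]),(base[1].inv()*q).as_rotvec()].round(4).tolist())
    return (np.array(p),q)
BAR=(.4334,.2151);BY=-.169
SEAT=np.array([.596,.278,.055]);RY=-.13
STRIP=np.array([.6293,-.225,.035]);SY=-.0805
def seatpt(x,y,z): return SEAT+[x*np.cos(RY)-y*np.sin(RY),x*np.sin(RY)+y*np.cos(RY),z]
E
python3 - <<'E'
from h import *
im=cv2.imread('pics/side0.png')[330:480,180:400]
k=3.6
im=cv2.resize(im,None,fx=k,fy=k,interpolation=cv2.INTER_CUBIC)
def mk(p,c):
    u=(px('side',p)-[180,330]+.5)*k-.5; cv2.drawMarker(im,tuple(int(a) for a in u),c,0,12,1)
for s in(-1,1):
    for yy in (.073,.087):
        mk(seatpt(0,s*yy,0),(0,255,0)); mk(seatpt(-.0192,s*yy,.016),(255,0,0)); mk(seatpt(.0334,s*yy,.0398),(0,255,255))
cv2.imwrite('pics/c3.png',im)
rel((.55,-.15,.28),BY,0); rel((*BAR,.15),BY,0); 
E
```

```text
row [0.4316, -0.3022, -0.049, -0.0011, -0.0005, -0.956]
row [0.4838, -0.6818, 0.0814, -0.0011, -0.0005, -0.956]
```

View pics/c3.png

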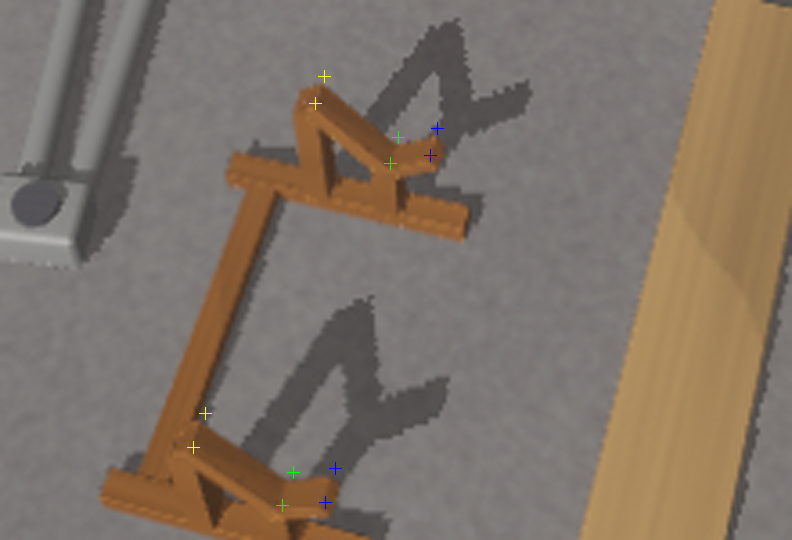

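The projected rest points land within about 3 px of the real arms and lips. The offset is mostly along y (≈4 mm), and x is right, which is good enough. Moving to the bar.

```bash
python3 -m creep '[[0,0,-0.06,0,0,0,1],[0.06,-0.04,-0.06,0,0,-0.12,1],[0.43,-0.3,-0.06,0,0,-0.956,1],[0.43,-0.3,-0.06,0,0,-0.956,1],[0.43,-0.3,-0.06,0,0,-0.956,1],[0.43,-0.3,-0.06,0,0,-0.956,1],[0.43,-0.3,-0.06,0,0,-0.956,1],[0.43,-0.3,-0.06,0,0,-0.956,1],[0.43,-0.3,-0.06,0,0,-0.956,1],[0.43,-0.3,-0.06,0,0,-0.956,1],[0.484,-0.682,0.08,0,0,-0.956,1],[0.484,-0.682,0.08,0,0,-0.956,1],[0.484,-0.682,0.08,0,0,-0.956,1],[0.484,-0.682,0.08,0,0,-0.956,1],[0.484,-0.682,0.08,0,0,-0.956,1],[0.484,-0.682,0.08,0,0,-0.956,1],[0.484,-0.682,0.08,0,0,-0.956,1],[0.484,-0.682,0.08,0,0,-0.956,1],[0.484,-0.682,0.08,0,0,-0.956,1]]' 40
python3 - <<'E'
from h import *
print(read_state()['joint_pos'].round(3))
b=rel((*BAR,.15),BY,0); rel((*BAR,-.004),BY,0)
E
```

```text
t: 2.48
ee_pos: [0.4339, 0.2144, 0.1513]
eef_rot: [2.401, 2.026, -0.001]
ft_force: [0.7, 0.1, 0.2]
grip_width: 1.001
[-0.072  0.263 -0.591  2.075  0.193  0.857 -0.944]
row [0.0006, -0.0006, 0.0013, -0.0002, 0.0004, -0.0003]
row [0.0007, -0.0006, 0.1553, -0.0002, 0.0004, -0.0003]
```

```bash
python3 -m creep '[[0,0,0.06,0,0,0,1],[0,0,0.12,0,0,0,1],[0,0,0.14,0,0,0,1],[0,0,0.155,0,0,0,1],[0,0,0.155,0,0,0,1],[0,0,0.155,0,0,0,0],[0,0,0.155,0,0,0,-1],[0,0,0.155,0,0,0,-1],[0,0,0.155,0,0,0,-1],[0,0,0.155,0,0,0,-1],[0,0,0.155,0,0,0,-1]]' 60; python3 -m creep '[[0,0,-0.01,0,0,0,-1],[0,0,-0.06,0,0,0,-1],[0,0,-0.12,0,0,0,-1],[0,0,-0.15,0,0,0,-1],[0,0,-0.15,0,0,0,-1]]'
python3 - <<'E'
from h import *
snap('side','s1');snap('top','t1')
a=cv2.imread('pics/s1.png')[200:480,250:560];b=cv2.imread('pics/t1.png')[170:350,60:300]
cv2.imwrite('pics/c4.png',np.hstack([cv2.resize(a,(400,360)),cv2.resize(b,(400,360))[:, :]]))
E
```

```text
t: 3.85
ee_pos: [0.4345, 0.2151, -0.0023]
eef_rot: [2.401, 2.025, 0.003]
ft_force: [-1.9, -2.1, 10.8]
grip_width: 0.69
t: 4.47
ee_pos: [0.4349, 0.2154, 0.1493]
eef_rot: [2.4, 2.024, 0.007]
ft_force: [0.4, 0.2, -2.1]
grip_width: 0.683
```

View pics/c4.png

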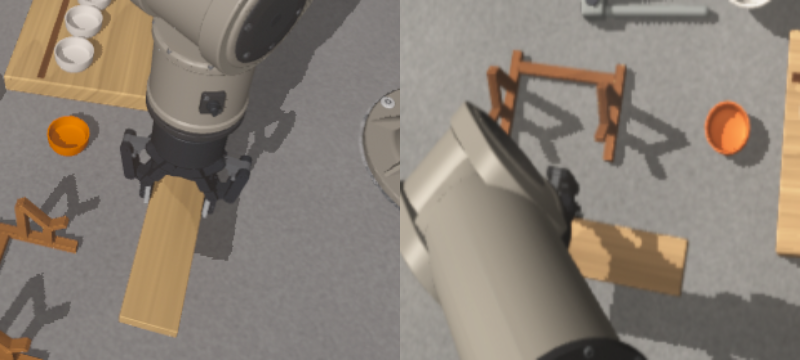

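Bar held near its middle, level (side crop). Now tilt forward to the pre-place pose.

```bash
cat >> h.py <<'E'
def place(dn,up,y=0,d=.010): # bar centre off the seat: dn along face normal outward, up the slope
    s,c=np.sin(np.radians(50)),np.cos(np.radians(50))
    return seatpt(.0135-s*dn+c*up+s*d, y, .028+c*dn+s*up-c*d)
E
python3 - <<'E'
from h import *
b=rel(place(.08,.008),RY,-50)
E
```

```text
row [0.0884, 0.1144, 0.0125, -0.8718, 0.0172, -0.0368]
```

```bash
python3 -m creep '[[0.0,0.0,-0.03,-0.17,0.003,-0.007,-1],[0.03,0.03,-0.02,-0.35,0.007,-0.014,-1],[0.06,0.07,0.0,-0.52,0.01,-0.021,-1],[0.088,0.114,0.0125,-0.872,0.017,-0.037,-1],[0.088,0.114,0.0125,-0.872,0.017,-0.037,-1],[0.088,0.114,0.0125,-0.872,0.017,-0.037,-1],[0.088,0.114,0.0125,-0.872,0.017,-0.037,-1],[0.088,0.114,0.0125,-0.872,0.017,-0.037,-1],[0.088,0.114,0.0125,-0.872,0.017,-0.037,-1]]'
python3 - <<'E'
from h import *
print(read_state()['joint_pos'].round(3))
b=rel(place(.08,.008),RY,-50); rel(place(.012,.008),RY,-50);rel(place(.0,.006),RY,-50)
E
```

```text
t: 5.7
ee_pos: [0.5608, 0.2822, 0.1334]
eef_rot: [1.794, 1.575, 0.731]
ft_force: [-0.5, 0.4, -2.3]
grip_width: 0.68
[-0.629  0.42  -0.373  2.266  1.645  0.884 -2.483]
row [0.0004, 0.0009, -0.0001, -0.0024, 0.0009, 0.0006]
row [0.0005, 0.001, 0.0679, -0.0024, 0.0009, 0.0006]
row [0.0005, -0.0009, 0.0799, -0.0024, 0.0009, 0.0006]
```

```bash
python3 -m creep '[[0,0.001,0.03,0,0,0,-1],[0,0.001,0.055,0,0,0,-1],[0,0.001,0.065,0,0,0,-1],[0,0.001,0.07,0,0,0,-1],[0,0.001,0.07,0,0,0,-1]]'; python3 - <<'E'
from h import *
snap('side','s2');snap('top','t2')
a=cv2.imread('pics/s2.png')[280:480,180:447];b=cv2.imread('pics/t2.png')[150:350,60:327]
cv2.imwrite('pics/c5.png',np.hstack([cv2.resize(a,(400,300)),cv2.resize(b,(400,300))]))
E
```

```text
t: 6.32
ee_pos: [0.6145, 0.2756, 0.0899]
eef_rot: [1.793, 1.574, 0.733]
ft_force: [0.0, 0.1, -2.1]
grip_width: 0.688
```

View pics/c5.png

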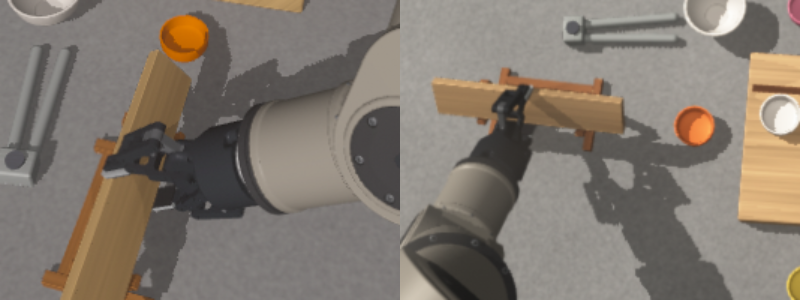

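The bar sits just off the slope, parallel to the rest. Advance to contact, then slide down to the lips.

```bash
python3 -m creep '[[0,0,0.004,0,0,0,-1],[0,0,0.008,0,0,0,-1],[0,0,0.009,0,0,0,-1],[0,0,0.009,0,0,0,-1]]';python3 -m creep '[[0,-0.003,0,0,0,0,-1],[0,-0.006,0,0,0,0,-1],[0,-0.006,0,0,0,0,-1]]'
```

```text
t: 6.92
ee_pos: [0.6215, 0.2746, 0.0837]
eef_rot: [1.792, 1.574, 0.733]
ft_force: [-0.2, -0.0, -1.2]
grip_width: 0.678
t: 7.3
ee_pos: [0.6174, 0.2753, 0.0789]
eef_rot: [1.792, 1.575, 0.733]
ft_force: [0.1, 0.1, -0.7]
grip_width: 0.682
```

```bash
python3 -m creep '[[0,0,0.002,0,0,0,-1],[0,0,0.004,0,0,0,-1],[0,0,0.004,0,0,0,-1]]';python3 -m creep '[[0,-0.002,0,0,0,0,-1],[0,-0.002,0,0,0,0,-1]]';python3 -m creep '[[0,-0.002,0,0,0,0,-1],[0,-0.002,0,0,0,0,-1]]'
python3 - <<'E'
from h import *
rel(place(0,0),RY,-50)
E
```

```text
t: 7.68
ee_pos: [0.6199, 0.275, 0.0774]
eef_rot: [1.791, 1.574, 0.734]
ft_force: [-24.7, -3.5, 21.5]
grip_width: 0.685
t: 7.92
ee_pos: [0.6198, 0.275, 0.0773]
eef_rot: [1.79, 1.571, 0.736]
ft_force: [-22.2, -6.5, 31.8]
grip_width: 0.684
t: 8.18
ee_pos: [0.6194, 0.2754, 0.0767]
eef_rot: [1.789, 1.569, 0.738]
ft_force: [-19.9, -5.2, 36.5]
grip_width: 0.687
row [-0.0004, -0.0016, -0.0017, 0.0054, -0.0005, -0.0009]
```

```bash
python3 -m creep '[[0,0.001,-0.002,0,0,0,-1],[0,0.001,-0.002,0,0,0,-1],[0,0.001,-0.002,0,0,0,0.6],[0,0.001,-0.002,0,0,0,1],[0,0.001,-0.002,0,0,0,1],[0,0.001,-0.002,0,0,0,1],[0,0.001,-0.03,0,0,0,1],[0,0.001,-0.08,0,0,0,1],[0,0.001,-0.12,0,0,0,1],[0,0.001,-0.12,0,0,0,1]]';python3 - <<'E'
from h import *
snap('side','s3');snap('top','t3')
a=cv2.imread('pics/s3.png')[280:480,180:447];b=cv2.imread('pics/t3.png')[180:300,90:250]
cv2.imwrite('pics/c6.png',np.hstack([cv2.resize(a,(400,300)),cv2.resize(b,(400,300))]))
E
```

```text
t: 9.43
ee_pos: [0.5265, 0.2885, 0.1535]
eef_rot: [1.791, 1.576, 0.738]
ft_force: [-0.5, -0.2, -0.2]
grip_width: 1.0
```

View pics/c6.png

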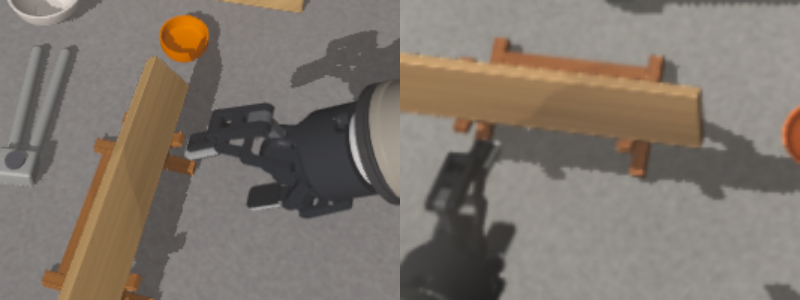

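The bar rests on both arms, released. I'll check its pose by its right-end corners and work out the regrasp.

```bash
python3 - <<'E'
from h import *
s,c=np.sin(np.radians(50)),np.cos(np.radians(50))
def pt(dn,up,y): return seatpt(.0135-s*dn+c*up,y,.028+c*dn+s*up)
for n,p in dict(UR=pt(.0075,.03,-.15),LR=pt(.0075,-.03,-.15),URb=pt(-.0075,.03,-.15)).items(): print(n,px('top',p),p)
print('meas UR',at('top',210,215,pt(.0075,.03,0)[2]),'LR',at('top',208.6,238.4,pt(.0075,-.03,0)[2]))
u=[at('top',100+0,204.6,pt(.0075,.03,0)[2])]; print(u)
# regrasp: TCP 28 mm below upper edge -> bar centre is 2 mm further down-slope than TCP
def tip(up,dn=0): return seatpt(.0135-s*dn+c*up,0,.028+c*dn+s*up)
b=rel(tip(.12),RY,-50)
print(tip(.12),tip(.002))
rel(seatpt(-.02,0,.26),RY,-20)
rel(seatpt(.0135+.09,0,.028+.12+.1),RY,40)
rel(tip(.12),RY,40)
E
```

```text
UR [209.1 218.4] [0.60336502 0.12576063 0.11080224]
LR [210.4 239.3] [0.5651232  0.13076026 0.06483957]
URb [210.7 214.5] [0.61475873 0.12427105 0.10116043]
meas UR [0.6111 0.1238 0.1108] LR [0.5672 0.1351 0.0648]
[array([0.6414, 0.3821, 0.1108])]
row [-0.0003, 0.1201, 0.1072, 0.0001, -0.0008, 0.0001]
[0.68586973 0.26625067 0.17492533] [0.61066081 0.27608328 0.08453209]
row [-0.0001, 0.1563, -0.0676, 0.5237, -0.0007, 0.0004]
row [-0.0002, 0.2265, 0.0347, 1.5709, -0.0005, 0.0007]
row [-0.0003, 0.1201, 0.1072, 1.5709, -0.0005, 0.0007]
```

```bash
python3 -m creep '[[0,0.04,-0.03,0.1,0,0,0],[0,0.09,-0.05,0.25,0,0,0],[0,0.156,-0.068,0.42,0,0,0],[0,0.17,-0.06,0.6,0,0,0],[0,0.2,-0.03,0.78,0,0,0],[0,0.21,-0.01,0.95,0,0,0],[0,0.22,0.01,1.12,0,0,0],[0,0.226,0.03,1.3,0,0,0],[0,0.226,0.035,1.47,0,0,0],[0,0.226,0.035,1.571,0,0,0],[0,0.226,0.035,1.571,0,0,0],[0,0.226,0.035,1.571,0,0,0],[0,0.226,0.035,1.571,0,0,0],[0,0.226,0.035,1.571,0,0,0]]'
python3 - <<'E'
from h import *
print(read_state()['joint_pos'].round(3))
s,c=np.sin(np.radians(50)),np.cos(np.radians(50))
def tip(up,dn=0): return seatpt(.0135-s*dn+c*up,0,.028+c*dn+s*up)
rel(tip(.12),RY,40);rel(tip(.002),RY,40)
E
```

```text
t: 11.28
ee_pos: [0.6894, 0.2639, 0.2977]
eef_rot: [-1.924, -1.686, 0.595]
ft_force: [-0.7, 0.1, -0.0]
grip_width: 0.499
[-0.22   0.926 -0.277  0.764 -0.163  2.049 -0.62 ]
row [0.0012, 0.0748, 0.0974, 0.0123, -0.0072, 0.0009]
row [0.0003, 0.0734, 0.2154, 0.0123, -0.0072, 0.0009]
```

```bash
python3 -m creep '[[0,0.04,0.05,0,0,0,0],[0,0.075,0.097,0,0,0,0],[0,0.075,0.097,0.012,-0.007,0,0],[0,0.075,0.097,0.012,-0.007,0,0]]'
python3 - <<'E'
from h import *
print(read_state()['joint_pos'].round(3))
s,c=np.sin(np.radians(50)),np.cos(np.radians(50))
def tip(up,dn=0): return seatpt(.0135-s*dn+c*up,0,.028+c*dn+s*up)
rel(tip(.12),RY,40);rel(tip(.002),RY,40)
E
```

```text
t: 11.78
ee_pos: [0.6869, 0.2657, 0.1765]
eef_rot: [-1.915, -1.682, 0.61]
ft_force: [0.5, 0.4, 0.7]
grip_width: 0.498
[-0.213  0.997 -0.274  0.887 -0.13   1.878 -0.567]
row [0.0004, 0.0001, 0.0019, 0.0005, -0.0015, 0.0014]
row [0.0002, 0.0001, 0.1199, 0.0005, -0.0015, 0.0014]
```

```bash
python3 -m creep '[[0,0,0.05,0,0,0,0],[0,0,0.08,0,0,0,0],[0,0,0.1,0,0,0,0],[0,0,0.12,0,0,0,0],[0,0,0.12,0,0,0,0]]' 90
python3 - <<'E'
from h import *
snap('side','s4')
cv2.imwrite('pics/c7.png',cv2.resize(cv2.imread('pics/s4.png')[230:480,120:453],(800,600)))
E
```

```text
t: 12.4
ee_pos: [0.6102, 0.276, 0.0838]
eef_rot: [-1.915, -1.682, 0.61]
ft_force: [-0.2, 0.7, -0.5]
grip_width: 0.503
```

View pics/c7.png

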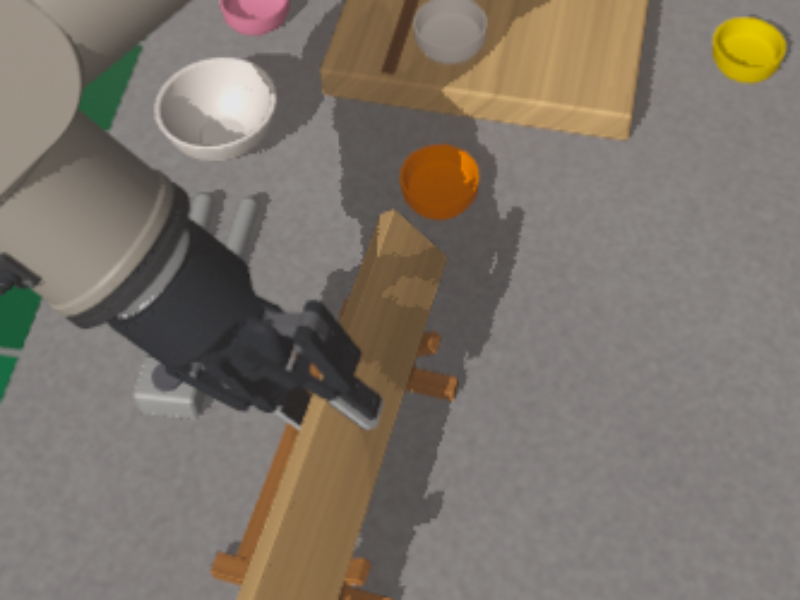

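The fingers straddle the upper edge cleanly. Close and lift off.

```bash
python3 -m creep '[[0,0,0,0,0,0,-0.4],[0,0,0,0,0,0,-1],[0,0,0,0,0,0,-1],[0,0,0,0,0,0,-1],[0,0,0,0,0,0,-1]]' 100
python3 -m creep '[[0,-0.003,-0.01,0,0,0,-1],[0,-0.015,-0.05,0,0,0,-1],[0,-0.03,-0.1,0,0,0,-1],[0,-0.03,-0.14,0,0,0,-1],[0,-0.03,-0.14,0,0,0,-1]]'
python3 - <<'E'
from h import *
def sp(x,y,z): return STRIP+[x*np.cos(SY)-y*np.sin(SY),x*np.sin(SY)+y*np.cos(SY),z]
print(sp(-.12,0,.15),sp(-.12,0,.035))
rel(sp(-.12,0,.16),SY,0)
rel(sp(-.14,0.2,.2),SY,0)
E
```

```text
t: 13.08
ee_pos: [0.6109, 0.2754, 0.0826]
eef_rot: [-1.916, -1.681, 0.61]
ft_force: [4.4, -0.0, 7.7]
grip_width: 0.161
t: 13.7
ee_pos: [0.6784, 0.2663, 0.2103]
eef_rot: [-1.918, -1.682, 0.607]
ft_force: [-0.6, -0.3, -2.6]
grip_width: 0.159
[ 0.50968861 -0.21535043  0.185     ] [ 0.50968861 -0.21535043  0.07      ]
row [-0.4996, -0.0708, 0.0776, -0.6953, -0.0199, -0.0483]
row [-0.3008, -0.1193, 0.0665, -0.6953, -0.0199, -0.0483]
```

```bash
python3 -m creep '[[0,0,-0.02,-0.12,-0.003,-0.008,-1],[-0.04,-0.01,0,-0.25,-0.007,-0.017,-1],[-0.5,-0.071,0.078,-0.695,-0.02,-0.048,-1],[-0.5,-0.071,0.078,-0.695,-0.02,-0.048,-1],[-0.5,-0.071,0.078,-0.695,-0.02,-0.048,-1],[-0.5,-0.071,0.078,-0.695,-0.02,-0.048,-1],[-0.5,-0.071,0.078,-0.695,-0.02,-0.048,-1],[-0.5,-0.071,0.078,-0.695,-0.02,-0.048,-1],[-0.5,-0.071,0.078,-0.695,-0.02,-0.048,-1],[-0.5,-0.071,0.078,-0.695,-0.02,-0.048,-1],[-0.5,-0.071,0.078,-0.695,-0.02,-0.048,-1],[-0.5,-0.071,0.078,-0.695,-0.02,-0.048,-1],[-0.5,-0.071,0.078,-0.695,-0.02,-0.048,-1]]'
python3 - <<'E'
from h import *
def sp(x,y,z): return STRIP+[x*np.cos(SY)-y*np.sin(SY),x*np.sin(SY)+y*np.cos(SY),z]
rel(sp(-.12,0,.16),SY,0)
rel(sp(-.12,0,.033),SY,0)
snap('side','s5');snap('top','t5')
a=cv2.imread('pics/s5.png')[110:310,200:467];b=cv2.imread('pics/t5.png')[160:360,250:517]
cv2.imwrite('pics/c8.png',np.hstack([cv2.resize(a,(400,300)),cv2.resize(b,(400,300))]))
E
```

```text
t: 15.32
ee_pos: [0.5079, -0.2142, 0.1933]
eef_rot: [-2.303, -2.132, 0.007]
ft_force: [-0.2, 0.4, -1.8]
grip_width: 0.159
row [-0.001, 0.0019, -0.0017, -0.0051, 0.0012, 0.0033]
row [-0.0008, 0.0025, 0.1253, -0.0051, 0.0012, 0.0033]
```

View pics/c8.png

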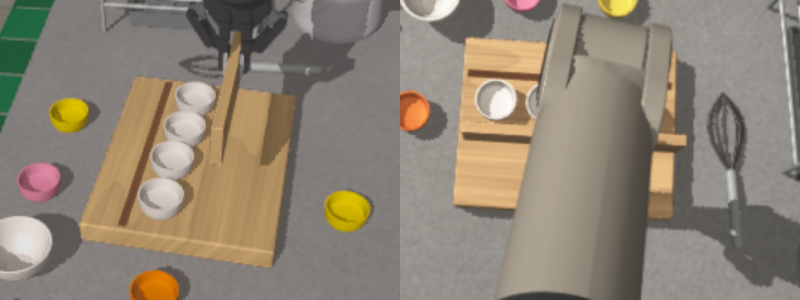

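The bar is upright, parallel to the strip and behind all four dishes (side crop, dishes at (160..195, 95..200)). Lower it slowly, feeling for the board.

```bash
python3 -m creep '[[0,0.002,0.05,-0.005,0.001,0.003,-1],[0,0.002,0.1,-0.005,0.001,0.003,-1],[0,0.002,0.118,-0.005,0.001,0.003,-1],[0,0.002,0.122,-0.005,0.001,0.003,-1],[0,0.002,0.122,-0.005,0.001,0.003,-1]]'; python3 -m creep '[[0,0,0.003,0,0,0,-1],[0,0,0.003,0,0,0,-1]]'; python3 -m creep '[[0,0,0.002,0,0,0,-1],[0,0,0.002,0,0,0,-1]]'
```

```text
t: 16.05
ee_pos: [0.51, -0.2161, 0.0727]
eef_rot: [2.309, 2.127, 0.001]
ft_force: [0.0, -0.7, -1.4]
grip_width: 0.163
t: 16.3
ee_pos: [0.5094, -0.2161, 0.0692]
eef_rot: [2.31, 2.127, 0.0]
ft_force: [-0.8, -0.6, -1.5]
grip_width: 0.161
t: 16.55
ee_pos: [0.509, -0.2159, 0.0664]
eef_rot: [2.31, 2.128, -0.001]
ft_force: [-0.5, -0.6, -2.1]
grip_width: 0.16
```

```bash
python3 -m creep '[[0,0.01,-0.001,0,0,0,-1],[0,0.016,-0.001,0,0,0,-1],[0,0.021,-0.001,0,0,0,-1],[0,0.026,-0.001,0,0,0,-1],[0,0.031,-0.001,0,0,0,-1],[0,0.036,-0.001,0,0,0,-1],[0,0.041,-0.001,0,0,0,-1],[0,0.046,-0.001,0,0,0,-1],[0,0.051,-0.001,0,0,0,-1],[0,0.056,-0.001,0,0,0,-1],[0,0.06,-0.001,0,0,0,-1],[0,0.064,-0.001,0,0,0,-1],[0,0.068,-0.001,0,0,0,-1],[0,0.071,-0.001,0,0,0,-1],[0,0.073,-0.001,0,0,0,-1],[0,0.073,-0.001,0,0,0,-1]]'
python3 - <<'E'
from h import *
def sp(x,y,z): return STRIP+[x*np.cos(SY)-y*np.sin(SY),x*np.sin(SY)+y*np.cos(SY),z]
rel(sp(-.0395,0,.032),SY,0)
snap('side','s6');snap('top','t6')
a=cv2.imread('pics/s6.png')[150:300,240:440];
cv2.imwrite('pics/c9.png',cv2.resize(a,(800,600),interpolation=cv2.INTER_CUBIC))
E
```

```text
t: 18.55
ee_pos: [0.5821, -0.2219, 0.0675]
eef_rot: [2.31, 2.128, -0.0]
ft_force: [-0.5, -0.6, -0.8]
grip_width: 0.156
row [0.0007, 0.0078, 0.0006, 0.0007, 0.0007, -0.0017]
```

View pics/c9.png

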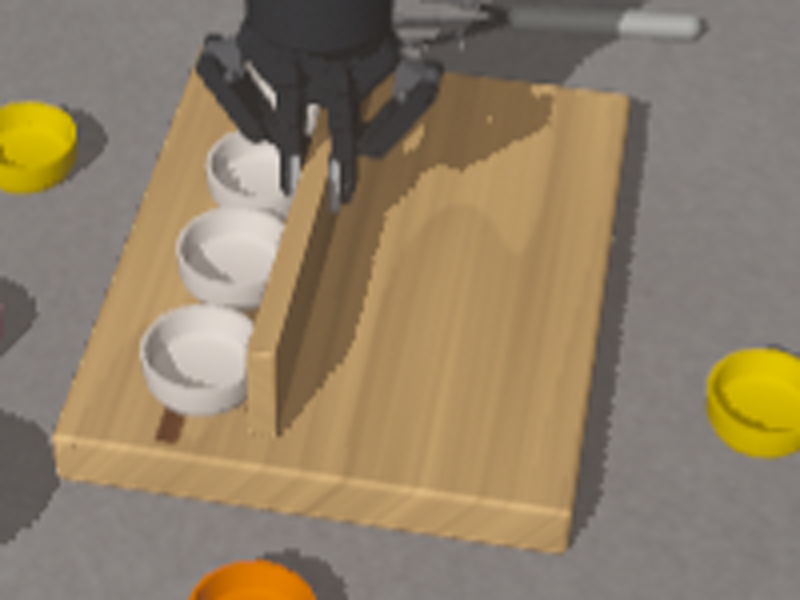

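Dish3 (rim centre ≈ (201,352)) and the others sit against the bar. The dark strip is just visible at (170,425). I'll check the bar and dish positions against the strip.

```bash
python3 - <<'E'
from h import *
m=lambda x,y:(240+(x+.5)/4-.5,150+(y+.5)/4-.5)
def loc(p): 
    d=p-STRIP; return (round(d[0]*np.cos(SY)+d[1]*np.sin(SY),4),round(-d[0]*np.sin(SY)+d[1]*np.cos(SY),4))
S=lambda x,y,z:loc(at('side',*m(x,y),z))
print('dish3 c',S(201,352,.059),'left rim',S(141,355,.059)); print('dish2 left rim',S(177,252,.059),'dish1',S(206,167,.059))
print('bar end top',S(250,352,.0975),S(275,352,.0975),'bottom',S(248,432,.0375),S(277,435,.0375))
print('strip end edges',S(157,440,.035),S(181,440,.035))
print('board near corners',S(54,438,.035),S(567,518,.035), 'expected (.06,.17),(-.21,.17)')
E
```

```text
dish3 c (np.float64(-0.0096), np.float64(0.1189)) left rim (np.float64(0.0204), np.float64(0.1269))
dish2 left rim (np.float64(0.0202), np.float64(0.0476)) dish1 (np.float64(0.0206), np.float64(-0.0242))
bar end top (np.float64(-0.0431), np.float64(0.1505)) (np.float64(-0.0552), np.float64(0.1481)) bottom (np.float64(-0.0407), np.float64(0.1499)) (np.float64(-0.0558), np.float64(0.1491))
strip end edges (np.float64(0.0045), np.float64(0.162)) (np.float64(-0.0076), np.float64(0.1597))
board near corners (np.float64(0.0569), np.float64(0.1707)) (np.float64(-0.2075), np.float64(0.1739)) expected (.06,.17),(-.21,.17)
```

The row is parallel (left rims at +20.4, +20.2, +20.6 mm) and about 8–9 mm short of the strip. Push the last 8 mm, dwell, then back off.

```bash
python3 -m creep '[[0,0.003,0,0,0,0,-1],[0,0.005,0,0,0,0,-1],[0,0.007,0,0,0,0,-1],[0,0.0085,0,0,0,0,-1],[0,0.0085,0,0,0,0,-1],[0,0.0085,0,0,0,0,-1],[0,0.0085,0,0,0,0,-1]]'
python3 - <<'E'
from h import *
def sp(x,y,z): return STRIP+[x*np.cos(SY)-y*np.sin(SY),x*np.sin(SY)+y*np.cos(SY),z]
rel(sp(-.0395,0,.032),SY,0); print(read_state()['ft_force'])
snap('side','s7')
E
python3 -m creep '[[0,-0.005,0,0,0,0,-1],[0,-0.02,0,0,0,0,-1],[0,-0.05,0,0,0,0,-1],[0,-0.06,-0.05,0,0,0,-1],[0,-0.06,-0.1,0,0,0,-1],[0,-0.06,-0.13,0,0,0,-1],[0,-0.06,-0.13,0,0,0,-1]]'
python3 - <<'E'
from h import *
im=snap('side','s8')['color'];snap('top','t8')
# white rims: threshold bright, low-saturation blobs on the board
def loc(p): 
    d=p-STRIP; return np.array([d[0]*np.cos(SY)+d[1]*np.sin(SY),-d[0]*np.sin(SY)+d[1]*np.cos(SY)]).round(4)
for n in('side','top'):
    hsv=cv2.cvtColor(cv2.imread('pics/%s8.png'%n[0]),cv2.COLOR_BGR2HSV)
    k=((hsv[...,1]<60)&(hsv[...,2]>95)).astype('uint8')
    N,l,st,ce=cv2.connectedComponentsWithStats(k)
    for i in range(1,N):
        p=at(n,*ce[i],.05)
        q=loc(p)
        if 200<st[i,4]<2500 and abs(q[0])<.12 and abs(q[1])<.17: print(n,st[i].tolist(),ce[i].round(1),q)
cv2.imwrite('pics/c10.png',cv2.resize(im[150:300,240:440],(800,600),interpolation=cv2.INTER_CUBIC))
E
```

```text
t: 19.52
ee_pos: [0.5905, -0.2226, 0.0676]
eef_rot: [2.31, 2.128, -0.0]
ft_force: [0.3, -0.5, -2.1]
grip_width: 0.159
row [0.0007, -0.0006, 0.0006, 0.0007, 0.0007, -0.0017]
[ 0.25875377 -0.48178358 -2.07712603]
t: 20.45
ee_pos: [0.5307, -0.218, 0.1999]
eef_rot: [2.308, 2.125, 0.002]
ft_force: [-1.0, 1.1, -2.7]
grip_width: 0.16
top [302, 194, 27, 28, 591] [314.8 207.3] [0.002  0.1144]
```

View pics/c10.png

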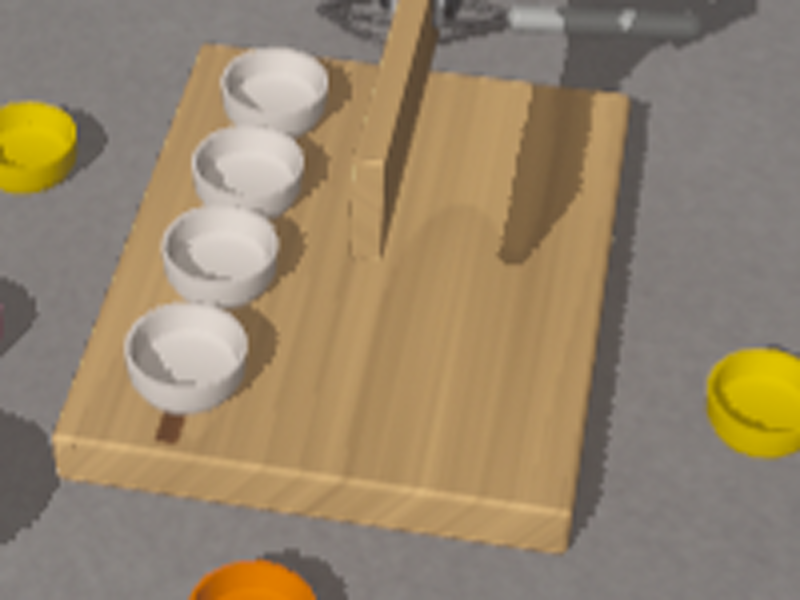

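The four dishes stand in a straight row over the strip. Rim extremes are dish3 126–247, dish2 163–279, dish1 192–305 and dish0 220–329. The strip end is visible below dish3.

```bash
python3 - <<'E'
from h import *
m=lambda x,y:(240+(x+.5)/4-.5,150+(y+.5)/4-.5)
def loc(p): 
    d=p-STRIP; return np.array([d[0]*np.cos(SY)+d[1]*np.sin(SY),-d[0]*np.sin(SY)+d[1]*np.cos(SY)]).round(4)
for a,b,y in[(126,247,350),(163,279,248),(192,305,165),(220,329,86)]:
    print(loc(at('side',*m((a+b)/2,y),.059)),'dia',np.linalg.norm(at('side',*m(a,y),.059)-at('side',*m(b,y),.059)).round(4))
s,c=np.sin(np.radians(50)),np.cos(np.radians(50))
print('return pre-pose'); g=np.array([.6109,.2754,.0826]); xr=np.array([np.cos(RY),np.sin(RY),0])
up=c*xr+[0,0,s]; n=-s*xr+[0,0,c]
rel(g+.14*up+.03*n,RY,40); 
E
```

```text
[-0.0019  0.1189] dia 0.0628
[-0.0025  0.0399] dia 0.0632
[-0.0028 -0.0304] dia 0.0642
[-0.0029 -0.1034] dia 0.0646
return pre-pose
row [0.4948, 0.1075, -0.0125, 0.6979, 0.0173, 0.0453]
```

All four lie within ~3 mm of the strip's centre line and within 1 mm of one another. Return to the rest.

```bash
python3 -m creep '[[0,0,-0.03,0,0,0,-1],[0.495,0.108,-0.03,0.698,0.017,0.045,-1],[0.495,0.108,-0.03,0.698,0.017,0.045,-1],[0.495,0.108,-0.03,0.698,0.017,0.045,-1],[0.495,0.108,-0.03,0.698,0.017,0.045,-1],[0.495,0.108,-0.03,0.698,0.017,0.045,-1],[0.495,0.108,-0.03,0.698,0.017,0.045,-1],[0.495,0.108,-0.03,0.698,0.017,0.045,-1],[0.495,0.108,-0.03,0.698,0.017,0.045,-1],[0.495,0.108,-0.012,0.698,0.017,0.045,-1],[0.495,0.108,-0.012,0.698,0.017,0.045,-1],[0.495,0.108,-0.012,0.698,0.017,0.045,-1],[0.495,0.108,-0.012,0.698,0.017,0.045,-1]]'
cat >> h.py <<'E'
def ret(u,d):
    s,c=np.sin(np.radians(50)),np.cos(np.radians(50)); xr=np.array([np.cos(RY),np.sin(RY),0])
    rel(np.array([.6109,.2754,.0826])+u*(c*xr+[0,0,s])+d*(-s*xr+[0,0,c]),RY,40)
E
python3 - <<'E'
from h import *
print(read_state()['joint_pos'].round(3)); ret(.14,.03); ret(.008,.008); ret(.008,0);ret(0,0)
E
```

```text
t: 22.18
ee_pos: [0.6793, 0.2653, 0.21]
eef_rot: [-1.918, -1.681, 0.611]
ft_force: [-0.1, 0.1, -1.9]
grip_width: 0.16
[-0.238  0.953 -0.217  0.896 -0.177  1.908 -0.558]
row [0.0012, -0.0011, 0.002, 0.0013, -0.0006, -0.0012]
row [0.0011, 0.0208, 0.134, 0.0013, -0.0006, -0.0012]
row [0.0011, 0.0288, 0.134, 0.0013, -0.0006, -0.0012]
row [0.0011, 0.0288, 0.142, 0.0013, -0.0006, -0.0012]
```

```bash
python3 -m creep '[[0,0,0.05,0,0,0,-1],[0.001,0.01,0.1,0,0,0,-1],[0.001,0.021,0.125,0,0,0,-1],[0.001,0.021,0.134,0,0,0,-1],[0.001,0.025,0.134,0,0,0,-1],[0.001,0.028,0.134,0,0,0,-1],[0.001,0.028,0.134,0,0,0,-1]]'; python3 -m creep '[[0,0,0.004,0,0,0,-1],[0,0,0.007,0,0,0,-1],[0,0,0.007,0,0,0,-1]]'
python3 - <<'E'
from h import *
ret(0,0)
E
```

```text
t: 23.05
ee_pos: [0.6156, 0.2761, 0.0891]
eef_rot: [-1.917, -1.683, 0.611]
ft_force: [-1.0, 0.1, -0.8]
grip_width: 0.157
t: 23.42
ee_pos: [0.6103, 0.2768, 0.0833]
eef_rot: [-1.916, -1.683, 0.612]
ft_force: [2.4, -0.3, 0.2]
grip_width: 0.155
row [-0.0013, 0.001, 0.0, 0.0006, 0.0004, 0.0005]
```

```bash
python3 -m creep '[[0,0.001,0.001,0,0,0,-1],[0,0.001,0.001,0,0,0,-1],[0,0.001,0.001,0,0,0,-0.3],[0,0.001,0.001,0,0,0,0],[0,0.001,0.001,0,0,0,0],[0,0.001,0.001,0,0,0,0],[0,0.001,0.001,0,0,0,0],[0,0.001,-0.03,0,0,0,0],[0,0.001,-0.08,0,0,0,0],[0,0.001,-0.13,0,0,0,0],[0,0.001,-0.17,0,0,0,0],[0,0.001,-0.17,0,0,0,0],[0,0.001,-0.17,0,0,0,0]]'
python3 - <<'E'
from h import *
snap('side','s9');snap('top','t9')
for n in('side','top'):
    a=cv2.imread(f'pics/{n[0]}3.png').astype(int);b=cv2.imread(f'pics/{n[0]}9.png').astype(int)
    w=(slice(330,480),slice(180,400)) if n=='side' else (slice(185,335),slice(95,260))
    m=(a.astype('uint8')[w]); o=b.astype('uint8')[w]
    f=[]
    for im in(m,o):
        h=cv2.cvtColor(im,cv2.COLOR_BGR2HSV); k=((h[...,0]>11)&(h[...,0]<25)&(h[...,1]>60)&(h[...,2]>120)).astype('uint8')
        N,l,st,ce=cv2.connectedComponentsWithStats(k); i=1+st[1:,4].argmax()
        ys,xs=np.nonzero(l==i); f.append((st[i].tolist(),ce[i].round(1).tolist(),cv2.minAreaRect(np.c_[xs,ys].astype('float32'))))
    print(n,f)
print(read_state()['ft_force'])
# dishes from top and side: whole-image difference on board between s8 and s9
a=cv2.imread('pics/s8.png')[155:260,270:325].astype(int);b=cv2.imread('pics/s9.png')[155:260,270:325].astype(int)
print('dish area diff',np.abs(a-b).mean())
# bystanders
for n,w in(('side',(slice(255,410),slice(175,240))),('top',(slice(130,190),slice(160,300)))):
    print(n,np.abs(cv2.imread(f'pics/{n}0.png')[w].astype(int)-cv2.imread(f'pics/{n[0]}9.png')[w]).mean())
E
```

```text
t: 25.05
ee_pos: [0.7189, 0.2627, 0.2118]
eef_rot: [-1.915, -1.682, 0.613]
ft_force: [-0.9, 0.0, -0.6]
grip_width: 0.499
side [([28, 0, 98, 150, 5949], [77.6, 83.2], ((83.41436767578125, 76.6270751953125), (60.79801940917969, 167.93417358398438), 21.447736740112305)), ([28, 0, 98, 150, 6620], [80.3, 80.1], ((83.53810119628906, 76.87452697753906), (61.557132720947266, 167.5751190185547), 21.467653274536133))]
top [([0, 10, 115, 46, 3182], [57.7, 32.9], ((57.31016540527344, 32.25276184082031), (117.31912994384766, 39.66733169555664), 6.4415998458862305)), ([0, 17, 17, 25, 367], [7.3, 29.2], ((8.0, 29.0), (24.0, 16.0), 90.0))]
[-0.37266588 -0.64839345  0.36577103]
dish area diff 25.38886002886003
side 12.028618693134822
top 25.434325396825397
```

The side view puts the bar back within 0.3 px of its step-1 seating, at the same angle. Clear the arm, then do a last numeric check of the dishes.

```bash
python3 -m creep '[[0,-0.03,-0.05,-0.1,0,0,0],[0,-0.1,-0.1,-0.3,0,0,0],[0,-0.2,-0.12,-0.5,0,0,0],[0,-0.26,-0.1,-0.65,0,0,0],[0,-0.3,-0.08,-0.698,0,0,0],[0,-0.3,-0.08,-0.698,0,0,0],[0,-0.3,-0.08,-0.698,0,0,0],[0,-0.3,-0.08,-0.698,0,0,0],[0,-0.3,-0.08,-0.698,0,0,0]]'
python3 - <<'E'
from h import *
snap('side','s10');snap('top','t10')
def loc(p): 
    d=p-STRIP; return np.array([d[0]*np.cos(SY)+d[1]*np.sin(SY),-d[0]*np.sin(SY)+d[1]*np.cos(SY)]).round(4)
a=cv2.cvtColor(cv2.imread('pics/s8.png'),6);b=cv2.cvtColor(cv2.imread('pics/s10.png'),6)
# template shift of each dish between s8 and s10
for n,(x0,x1,y0,y1) in dict(d3=(126,247,305,410),d2=(163,279,205,305),d1=(192,305,125,215),d0=(220,329,48,138)).items():
    u0,u1,v0,v1=240+x0//4,240+x1//4,150+y0//4,150+y1//4
    r=cv2.matchTemplate(b[v0-8:v1+8,u0-8:u1+8],a[v0:v1,u0:u1],cv2.TM_CCOEFF_NORMED); _,mx,_,p=cv2.minMaxLoc(r); print(n,p[0]-8,p[1]-8,round(mx,3))
A=cv2.cvtColor(cv2.imread('pics/side0.png'),6)
T=cv2.cvtColor(cv2.imread('pics/top0.png'),6);t=cv2.cvtColor(cv2.imread('pics/t10.png'),6)
for n,P,Q,(u0,u1,v0,v1) in(('bowl',A,b,(184,238,255,299)),('press',A,b,(176,228,310,402)),('whisk',A,b,(318,416,145,165)),('bowl top',T,t,(248,292,136,175)),('press top',T,t,(168,246,158,182)),('whisk top',T,t,(456,482,222,325))):
    r=cv2.matchTemplate(Q[v0-10:v1+10,u0-10:u1+10],P[v0:v1,u0:u1],cv2.TM_CCOEFF_NORMED); _,mx,_,p=cv2.minMaxLoc(r); print(n,p[0]-10,p[1]-10,round(mx,3))
h=cv2.cvtColor(cv2.imread('pics/s10.png')[330:480,180:400],40); k=((h[...,0]>11)&(h[...,0]<25)&(h[...,1]>60)&(h[...,2]>120)).astype('uint8')
N,l,st,ce=cv2.connectedComponentsWithStats(k); i=1+st[1:,4].argmax(); ys,xs=np.nonzero(l==i); print(st[i],cv2.minAreaRect(np.c_[xs,ys].astype('float32')))
E
```

```text
t: 26.28
ee_pos: [0.5431, 0.285, 0.4651]
eef_rot: [-2.361, -2.072, 0.004]
ft_force: [0.4, -0.5, 0.2]
grip_width: 0.494
d3 3 1 0.541
d2 0 0 0.703
d1 -4 8 0.48
d0 -7 2 0.407
bowl 0 0 1.0
press 0 0 1.0
whisk 0 0 0.641
bowl top 0 0 1.0
press top 0 0 1.0
whisk top 0 0 1.0
[  28    0   98  150 6662] ((83.54731750488281, 76.84779357910156), (61.05429458618164, 167.49078369140625), 21.21796989440918)
```

Bystanders have not moved and the bar is still seated. The side view of the dishes is now hidden by the arm, so I'll check them in the top view.

```bash
python3 - <<'E'
from h import *
def loc(p): 
    d=p-STRIP; return np.array([d[0]*np.cos(SY)+d[1]*np.sin(SY),-d[0]*np.sin(SY)+d[1]*np.cos(SY)]).round(4)
hsv=cv2.cvtColor(cv2.imread('pics/t10.png'),40); k=((hsv[...,1]<60)&(hsv[...,2]>90)).astype('uint8')
N,l,st,ce=cv2.connectedComponentsWithStats(k)
for i in range(1,N):
    x,y,w,h,ar=st[i]
    if ar>150 and 290<ce[i][0]<440 and 180<ce[i][1]<300: print(st[i],loc(at('top',x+w/2-.5,y+h/2-.5,.059)))
E
```

```text
[     0      0    640    480 207660] [-0.0761  0.0986]
[302 194  27  28 589] [-0.0009  0.1139]
[335 196  28  28 595] [-0.0007  0.0358]
[365 198  28  28 592] [-0.0009 -0.0343]
[397 201  28  27 597] [-0.0021 -0.1093]
```

All four dishes are confirmed at x −0.7 to −2.1 mm from the strip's centre line. Handing in.

```bash
python3 -c "
from workcell import ticket
print(ticket.finish_job())"
```

```text
the job is handed in; nothing more can be done
None
```

I propped the straightedge on the rest and let go. I then took it by its upper edge, pushed the four white dishes into a row with it held upright, put it back on the rest, and handed the job in at about 26 s of the 69 s allowed. The hand-in reports no verdict.

- **Dishes:** in the final top view, all four centres lie 0.7 to 2.1 mm behind the strip's centre line, within 1.4 mm of one another. An earlier side view put them at 1.9 to 2.9 mm behind, so the two cameras differ by about 1–2 mm, which is within their calibration.
- **Straightedge:** in the side view its outline is within 0.3 px and 0.3° of its first seating on the rest. The same check from the top failed because the arm blocked part of the bar.
- **Bystanders:** bowl, garlic press and whisk had not moved in the top view. The side view agreed for the bowl and press. Its whisk match was weak (score 0.64, no shift found), probably because of the arm or its shadow.
- **Failed check:** the last side-view check of the dishes gave no usable match because the arm hid them, so their final positions rest on the top view.

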